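Set a film pack to its overhang and staple it

TASK

Push the flat film pack that lies on the stapling board until its long side lies against the metal fence and its stapler-side end sticks out 30 mm past the edge of the board, into the stapler's mouth; then press the stapler's arm firmly down onto the pack, as for stapling, and let it spring back up. Only push, with the fingertips or the outside of the fingers: do not grip or lift the pack, do not staple it in any other place, and leave the things lying round about where they are.

Things in the scene. Friction and masses are not known exactly. Their poses are not given: they have to be found in the camera images.
- jig: fixed stapling jig: plywood board, top 15 mm above the table, low fence on its far side, stapler on a tongue (6 mm high) beyond its left edge. Origin: on the table, under the board's edge facing the stapler, on the stapler's centre line. y points from board to stapler, square to that edge (y = 0); x to the fence; z up. The board covers x -100 to +60 mm, y -250 to 0
- fence_mid (a point): middle of the aluminium fence's straight face, at its foot: x = +43 mm, y = -125 mm in the jig's frame, on the board's top (15 mm above the table). The face runs along the jig's y axis for the whole board and stands 10 mm above the board
- film_pack: flat stiff retail pack of screen film, 150 x 85 x 8 mm, about 50 g, loose on the board, lying roughly along it. Origin at the centre of its underside; its x axis runs along its length towards the end that goes to the stapler, z up. When it lies against the fence its centre is on the stapler's centre line (x = 0 in the jig's frame)
- pack_end (a point): middle of the film pack's stapler-side short end, half-way up its thickness (75 mm from the centre). Its y in the jig's frame is the overhang: 30 mm is wanted. Negative while the pack lies wholly on the board.
- stapler: half-strip stapler, 34 x 136 x 50 mm, screwed to the tongue, mouth towards the board. Origin at the centre of its underside, 75 mm past the board's edge; axes parallel to the jig's. Its base starts 8 mm past the edge, its top 0.5 mm below the board's top. At rest the mouth leaves about 8 mm free above the pack; it is deeper than needed and does not stop the pack
- press_spot (a point): on the top of the stapler's arm, where it is pressed: on its centre line, 35 mm past the board's edge, about 90 mm from the arm's hinge (at the stapler's far end); about 65 mm above the table at rest, 56 mm when the pack is clamped; the arm is 24 mm wide here
- stapler_arm (a joint): angle of the stapler's arm in rad: 0.10 at rest (up, held by a spring), near 0 when it clamps the pack. At the press spot about 2 N start it and 5 N bring it down to the pack; 8 to 15 N, kept up for half a second, are right for stapling. It springs back when let go
- marker: black marker pen, 123 mm long, loose on the table in front of the jig; leave it alone
- squeegee: plastic smoothing card, 55 x 85 x 12 mm, loose on the table to the right; leave it alone
- screwdriver: thin precision screwdriver, 158 mm long, loose on the table to the right of the jig; leave it alone
- charger_box: small dark carton, 72 x 106 x 46 mm, loose on the table to the left of the jig; leave it alone
Mind the look-alikes: they are no part of the job. What is shaped like the film_pack but green is not meant.

How it is judged:
On the way, in this order (a step that is already met when the one before it is completed fails the run):
1. the pack lies square against the fence and overhangs the board's edge by 30 mm (within 7 mm), the stapler still up (y of pack_end in the frame of jig between 0.023 and 0.037 m and x of film_pack in the frame of jig above -0.005 m and angle between the x axis of film_pack and the y axis of jig, either way round below 0.06 rad and value of joint stapler_arm above 0.05 rad), for 0.2 s.
2. the stapler's arm is pressed down and clamps the pack (more than 2 N on the pack) (value of joint stapler_arm below 0.03 rad and contact force between stapler and film_pack above 2 N), for 0.1 s.
At the end, for the whole second after the job is handed in: The pack lies flat and still on the board, its long side within 5 mm of the fence and square to within 0.06 rad, its end 23 to 37 mm past the board's edge; the stapler was pressed down on it in that place (more than 2 N on the pack) and its arm is up again (above 0.07 rad) (y of pack_end in the frame of jig between 0.023 and 0.037 m and x of film_pack in the frame of jig above -0.005 m and angle between the x axis of film_pack and the y axis of jig, either way round below 0.06 rad and angle between film_pack's own z axis and vertical below 0.05 rad and value of joint stapler_arm above 0.07 rad and linear speed of film_pack below 0.01 m/s); the robot touches nothing.
It fails at once if the pack is lifted (height (world z) of film_pack above 0.028 m).
It fails at once if the pack is tipped (angle between film_pack's own z axis and vertical above 0.2 rad).
It fails at once if the stapler is pressed on the pack in a wrong place (value of joint stapler_arm below 0.04 rad and contact force between stapler and film_pack above 2 N and (y of pack_end in the frame of jig below 0.022 m or y of pack_end in the frame of jig above 0.038 m or x of film_pack in the frame of jig below -0.006 m)).
It fails at once if a bystander is moved (distance of any of marker, squeegee, screwdriver, charger_box from where it was at the start of the episode above 0.03 m).
It also fails if it takes over 58 s, if anything falls off the work surface, if the arm or the gripper's body presses on something with over 40 N, if the wrist force passes 120 N, or if a joint passes its speed limit or range.

ROBOT

A 7-joint arm with a two-finger parallel gripper is mounted at the origin on a cart in front of the work surface, level with it; the furniture and walls round the work are solid. World frame = base frame: x ahead of the robot, y to its left, z up, the work surface at z = 0. Lengths are in m, angles in rad, forces in N, time in s.
With the tool pointing down it reaches from about 0.4 to 0.85 m from the base axis. Payload 10.4 kg.
Tool frame: the origin (TCP) lies at the very end of the fingers, on their centre line; the grasp point (between the pads) lies 19 mm behind it (manip.grip_point_offset is the z of the grasp point in the tool frame, in m); z points along the fingers, y is the direction in which the jaws open and shut (so a half turn about z gives the same grasp; the last joint's range is limited). The gripper opens to 85 mm and grips with 20 to 120 N. Pads are 22 mm wide; open, the fingers measure 114 mm over their backs; the gripper's body (76 mm by 85 mm) begins 54 mm behind the grasp point. The pads swing forward as they close: fully open they stand 13 mm farther back than shut.
Start: joints at [1.277, 0.332, -0.065, 1.46, 0.022, 1.35, -0.088], TCP at [0.167, -0.602, 0.231] pointing down, gripper open.
Joint ranges: [-2.6, 2.6], [-0.5, 2.12], [-1.47, 1.34], [0.16, 2.42], [-1.27, 4.41], [0.06, 2.06], [-2.6, 2.6]. Speed limits (rad/s): [2.22, 2.22, 2.79, 2.79, 3.14, 3.14, 3.14].

INTERFACE

Orientations are given as a unit quaternion [x, y, z, w].
In Python, from workcell import manip, camera, get_calibration, hand_in gives the robot as it stands.
- The arm moves only by the shell command python3 -m pendant 'ROWS' [FORCE]. ROWS is JSON, a list of rows, each a list of 5 numbers: the shift along the tool's x, y, z in units of 40 mm (1.0 is 40 mm), then the turn about the tool's z in units of 6 degrees (1.0 is 6 degrees), then the closure, from 0 (fully open) to 1 (shut). A call has 1 to 5 rows; each row is the pose to reach, as a shift and turn from the pose commanded when the call began, along the tool's axes at that moment; what a row does not reach only later rows make up. A row lasts 1/8 s, in which the tool goes at most 62.5 mm and 10.7 degrees, less where a joint would pass 70% of its speed; a pose out of reach is approached as far as the arm can. A call with a gripper value outside its range is refused whole. The fingers move at their own pace and stop on an object; FORCE is the grip in N (left out, the last holds). Time passes only in rows, so rows that repeat a pose let the fingers close. It gives the time, the measured TCP pose, the force and the opening at its end, in the units of the state.
- manip.get_obs(): the state, without advancing time (a new reading comes with each control period).
- camera(name): name is "side" or "top"; returns (picture, depth): 400x640x3 uint8, red, green, blue; 400x640 float32, m along the optical axis (not along the pixel's ray), 0 where there is no reading.
- get_calibration(name): a dict with "vfov" (degrees; the focal length in pixels is half the picture's height over the tangent of half this angle, whatever the lens; pixels are square), "cx", "cy" (the principal point, pixels), "position" and "rotation" of the camera in the world. Camera axes: x right, y down, z forward; pixel columns grow to the right and rows downward; lengths in m; the calibration is good to about 2 mm. A picture is of the moment at which its call begins. get_calibration takes no time and is no camera call.
- hand_in(): hands the job in, once; it reports no verdict.
The state is a dict: "clock": time; "joint_pos": joint angles; "joint_velocities": joint speeds; "tau": joint torques, N m; "position": TCP position; "ee_rot": TCP orientation; "ft_force": force on the tool from outside, world axes, zero at the start; "torque": the same for the moment, N m; "grip_width": opening from 0.0 (shut) to 1.0 (fully open).
Only numpy, scipy, OpenCV 4.12 (cv2) and the standard library are available. Lean on these libraries where they do the work, as an engineer would, in place of code of your own. Each camera call takes 0.05 s, during which the arm holds its last target.

## Working session

There is one attempt and no reset: what is moved stays moved. The work goes in short steps, Python scripts to look and compute and a shell command to move; the robot and the scene stay as the last step left them, time stands still between calls to the robot, and variables do not carry over. Pictures are saved under pics/ and viewed, and the job is handed in when it is done.

```bash
mkdir -p pics; ls
python3 - <<'E'
from workcell import manip, camera, get_calibration
import cv2,numpy as np
for n in("top","side"):
    p,d=camera(n); cv2.imwrite(f"pics/{n}0.png",p[:,:,::-1]); np.savez(f"{n}0.npz",p=p,d=d)
    print(n,get_calibration(n))
o=manip.get_obs(); print(o)
E
```

```text
pics
top {'vfov': 46.06671515146329, 'cx': 313.6983499574283, 'cy': 202.01971607464466, 'position': array([0.3627272 , 0.0083267 , 1.41911487]), 'rotation': array([ 0.70877974, -0.70256186,  0.04372691, -0.04610927])}
side {'vfov': 53.617845742809116, 'cx': 316.36918924313244, 'cy': 198.66586561354296, 'position': array([ 0.46311199, -0.46527893,  1.01390395]), 'rotation': array([ 0.96628807, -0.07556196,  0.01463633, -0.24568991])}
{'clock': 0.1, 'joint_pos': array([ 1.27745007,  0.3327741 , -0.06470805,  1.46086727,  0.0216301 ,
        1.34987566, -0.0885084 ]), 'joint_velocities': array([-1.41775932e-03, -3.51855144e-03, -1.95744305e-03, -2.52036297e-03,
        6.41250482e-04,  5.38539023e-05,  7.65105713e-04]), 'tau': array([ 2.61445901e-03, -6.26747847e+01,  4.98037983e-02, -3.92428493e+01,
        1.63168152e-02,  6.99670898e-03,  2.79082076e-05]), 'position': array([ 0.16706054, -0.6019155 ,  0.23061236]), 'ee_rot': array([ 9.90849153e-01,  1.34972513e-01, -1.23486540e-04, -6.01429029e-04]), 'ft_force': array([-0.17435202,  0.17963563,  0.1538561 ]), 'torque': array([-0.02452635, -0.02154469, -0.05211693]), 'grip_width': 0.9980825438881749}
```

View pics/top0.png

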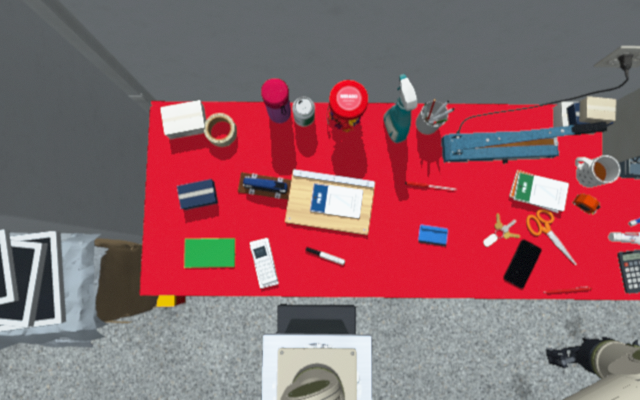

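View pics/side0.png

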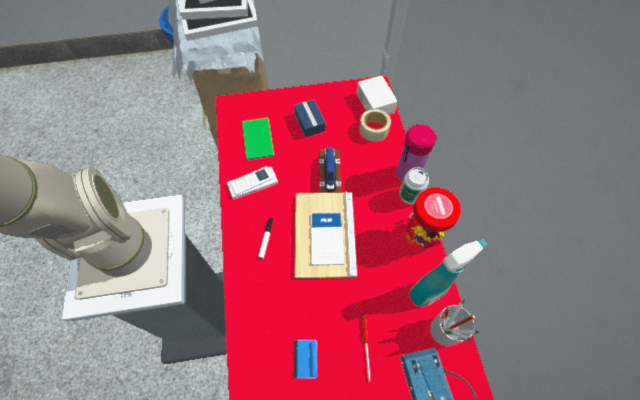

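The wanted film pack is the blue/white one on the board (top ~(337,200), side ~(327,238)). The look-alike is the green/white pack at top (540,190), which lies off the board. I'll confirm this in an enlarged crop and measure.

```bash
cat > h.py <<'E'
import numpy as np,cv2
from scipy.spatial.transform import Rotation as R
from workcell import manip,camera,get_calibration
def setup(n):
    c=get_calibration(n); f=200/np.tan(np.radians(c['vfov']/2)); return c,f,R.from_quat(c['rotation']).as_matrix() if np.size(c['rotation'])==4 else c['rotation']
def at_z(n,u,v,z):
    c,f,M=setup(n); r=M@np.array([(u-c['cx'])/f,(v-c['cy'])/f,1]); t=(z-c['position'][2])/r[2]; return c['position']+t*r
def cloud(n,d):
    c,f,M=setup(n); v,u=np.mgrid[:400,:640]; P=np.stack([(u-c['cx'])/f*d,(v-c['cy'])/f*d,d],-1); return P@M.T+c['position']
def proj(n,p):
    c,f,M=setup(n); q=M.T@(np.array(p)-c['position']); return q[:2]/q[2]*f+[c['cx'],c['cy']]
E
python3 - <<'E'
from h import *
t=np.load('top0.npz');s=np.load('side0.npz')
a=cv2.resize(t['p'][160:245,230:385],None,fx=5,fy=5,interpolation=cv2.INTER_CUBIC)
cv2.imwrite('pics/ct.png',a[:,:,::-1])
a=cv2.resize(s['p'][140:285,285:365],None,fx=4.1,fy=4.1,interpolation=cv2.INTER_CUBIC)
cv2.imwrite('pics/cs.png',a[:,:,::-1])
for n,z,pts in(('top',t,[(337,200),(300,210),(265,184),(210,230),(400,250)]),('side',s,[(327,245),(305,250),(330,165),(270,300)])):
    C=cloud(n,z['d'])
    for u,v in pts: print(n,u,v,C[v,u].round(4))
E
```

```text
top 337 200 [ 0.5475 -0.0557  0.0256]
top 300 210 [0.5172 0.0547 0.0191]
top 265 184 [0.5882 0.1566 0.0613]
top 210 230 [ 0.4566  0.3276 -0.0056]
top 400 250 [ 0.4012 -0.2466 -0.0014]
side 327 245 [ 0.5438 -0.0743  0.0177]
side 305 250 [ 0.4834 -0.0772  0.0124]
side 330 165 [0.5894 0.1489 0.0622]
side 270 300 [ 3.760e-01 -1.932e-01  1.000e-04]
```

View pics/ct.png

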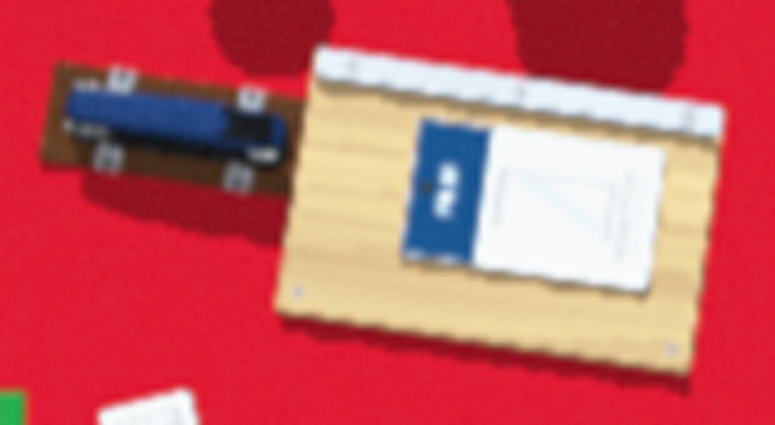

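View pics/cs.png

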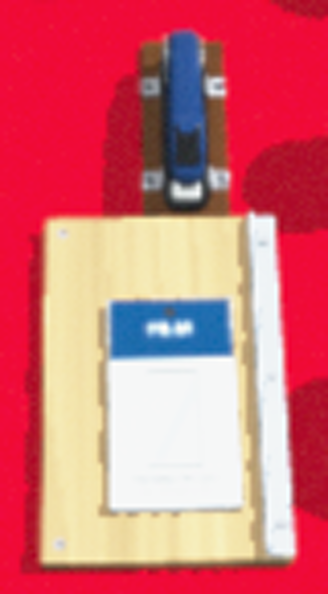

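```bash
cat > fit.py <<'E'
from h import *
from scipy.optimize import least_squares
def top(x,y): return 230+(x+.5)/5-.5,160+(y+.5)/5-.5
def side(x,y): return 285+(x+.5)/4.1-.5,140+(y+.5)/4.1-.5
def W(p,l): # p: x,y,yaw of jig y axis dir ; local
    c,s=np.cos(p[2]),np.sin(p[2]); return np.array([p[0]+c*l[0]-s*l[1],p[1]+s*l[0]+c*l[1],l[2]])
E
python3 - <<'E'
from fit import *
J={'top':[((278,308),(-.1,0,.015)),((690,368),(-.1,-.25,.015)),((318,47),(.06,0,.025)),((724,103),(.06,-.25,.025))],
'side':[((45,218),(-.1,0,.015)),((42,562),(-.1,-.25,.015)),((274,215),(.06,0,.025)),((294,556),(.06,-.25,.025))]}
P={'top':[((420,120),(.0425,.075,.023)),((664,148),(.0425,-.075,.023)),((646,290),(-.0425,-.075,.023)),((402,257),(-.0425,.075,.023))],
'side':[((110,302),(-.0425,.075,.023)),((230,298),(.0425,.075,.023)),((242,508),(.0425,-.075,.023)),((108,508),(-.0425,-.075,.023))]}
def fit(D,x0,ns):
    f=lambda p:np.concatenate([proj(n,W(p,l))-(top if n=='top' else side)(*q) for n in ns for q,l in D[n]])
    r=least_squares(f,x0); return r.x,np.round(r.fun,1)
for D,x0 in((J,(.55,.06,0)),(P,(.55,-.05,0))):
    for ns in(['top'],['side'],['top','side']): x,e=fit(D,x0,ns); print(ns,x.round(4),e)
    if D is J: j=x
    else: p=x
d=p[:2]-j[:2]; c,s=np.cos(j[2]),np.sin(j[2])
print('pack in jig',[c*d[0]+s*d[1],-s*d[0]+c*d[1]],'rel yaw',p[2]-j[2])
E
```

```text
['top'] [ 0.5821  0.0861 -0.1334] [-0.3  0.2  0.2  0.  -0.5 -0.3  0.6  0.1]
['side'] [ 0.581   0.0846 -0.1468] [ 0.4  0.3 -0.5  0.5  0.1 -1.2  0.   0.2]
['top', 'side'] [ 0.5815  0.0853 -0.1409] [-0.2  0.3  0.1  0.8 -0.1 -0.1  0.9  0.9  0.6  0.3  0.2  0.4  0.2 -1.6
  0.7 -0.3]
['top'] [ 0.547  -0.0534 -0.1187] [-0.5 -0.3  0.3  0.3  0.6 -0.1 -0.5  0.1]
['side'] [ 0.5462 -0.0542 -0.1436] [-0.6 -0.6  0.5 -0.1 -0.1  0.1  0.1  0.5]
['top', 'side'] [ 0.5465 -0.0538 -0.1324] [-0.1 -0.5  0.6  0.8  0.6  0.4 -0.5 -0.1 -0.8 -0.6  0.3 -0.4  0.3 -0.3
  0.5  0.5]
pack in jig [np.float64(-0.01512175018141201), np.float64(-0.1426858339576437)] rel yaw 0.008514089797286933
```

```bash
cat > plan.py <<'E'
from h import *
J=np.array([.5815,.0853]);Y=-.1405
def jw(x,y):c,s=np.cos(Y),np.sin(Y);return J+[c*x-s*y,s*x+c*y]
def wj(p):
    d=np.array(p[:2])-J;c,s=np.cos(Y),np.sin(Y);return np.array([c*d[0]+s*d[1],-s*d[0]+c*d[1]])
def st():
    o=manip.get_obs();M=R.from_quat(o['ee_rot']).as_matrix();return o,M,np.arctan2(M[1,0],M[0,0])
def to(x,y,z,yaw=None):
    "jig x,y; world z; tool-x yaw rel. to jig x, deg"
    o,M,w=st();t=np.append(jw(x,y),z);d=M.T@(t-o['position'])/.04
    turn=0 if yaw is None else -(((np.degrees(w-Y)-yaw+180)%360-180)*-1)/6
    print('units',d.round(3),'turn',round(turn,3) if yaw is not None else '')
def show():
    o,M,w=st();print('t',o['clock'],'jig',(wj(o['position'])*1e3).round(1),'z',round(o['position'][2]*1e3,1),'yaw rel',np.degrees(w-Y).round(2),'tilt',M[:,2].round(3),'F',o['ft_force'].round(2),'g',round(o['grip_width'],2),'q',o['joint_pos'].round(2))
E
python3 -c "
from plan import *
show();to(-.09,-.143,.23,0)"
```

```text
t 0.1 jig [-314.1 -738.5] z 230.6 yaw rel 23.56 tilt [-0.     0.001 -1.   ] F [-0.17  0.18  0.15] g 1.0 q [ 1.28  0.33 -0.06  1.46  0.02  1.35 -0.09]
units [ 11.087 -11.406   0.028] turn 3.927
```

```bash
python3 -m pendant '[[1.0,-1.0,0,1,0.5],[2.1,-2.1,0,2,0.5],[3.2,-3.2,0,3,0.5],[4.3,-4.3,0,3.93,0.5],[5.4,-5.4,0,3.93,0.5]]'; python3 -c "
from plan import *
show();to(-.09,-.143,.23,0)"
```

```text
clock: 0.72
position: [0.3182, -0.3343, 0.2312]
ee_rot: [0.997, -0.071, -0.0, 0.0]
ft_force: [0.4, -0.4, -0.4]
grip_width: 0.501
t 0.725 jig [-202.  -452.4] z 231.2 yaw rel -0.1 tilt [-0. -0. -1.] F [ 0.38 -0.36 -0.41] g 0.5 q [ 0.97 -0.02 -0.25  1.86 -0.    1.3  -1.  ]
units [ 2.787 -7.739  0.027] turn -0.016
```

```bash
python3 -m pendant '[[0.5,-1.4,0,0,0.5],[1.0,-2.8,0,0,0.5],[1.5,-4.2,0,0,0.5],[2.0,-5.6,0,0,0.5],[2.5,-7.0,0,0,0.5]]'>/dev/null; python3 -m pendant '[[0,0,0,0,0.5]]'; python3 -c "
from plan import *
show();to(-.09,-.143,.05,0)"
```

```text
clock: 1.48
position: [0.457, -0.0685, 0.2313]
ee_rot: [0.998, -0.067, 0.0, -0.001]
ft_force: [0.2, -1.1, 0.9]
grip_width: 0.496
t 1.475 jig [-101.7 -169.7] z 231.3 yaw rel 0.42 tilt [ 0.     0.001 -1.   ] F [ 0.21 -1.1   0.89] g 0.5 q [ 0.66  0.   -0.6   1.84 -0.    1.3  -1.65]
units [ 0.296 -0.66   4.533] turn 0.069
```

```bash
python3 -m pendant '[[0.2,-0.66,1,0,0.5],[0.2,-0.66,2.2,0,0.5],[0.2,-0.66,3.4,0,0.5],[0.2,-0.66,4.5,0,0.5],[0.2,-0.66,4.5,0,0.5]]'>/dev/null; python3 -m pendant '[[0,0,0,0,0.5]]'
python3 - <<'E'
from plan import *
show();to(-.09,-.143,.017,0)
for n in("top","side"):
    p,d=camera(n); s=(slice(160,245),slice(230,385)) if n=='top' else (slice(140,285),slice(285,365))
    cv2.imwrite(f"pics/{n}1.png",cv2.resize(p[s],None,fx=5 if n=='top' else 4.1,fy=5 if n=='top' else 4.1,interpolation=cv2.INTER_CUBIC)[:,:,::-1])
E
```

```text
clock: 2.22
position: [0.4683, -0.0485, 0.0528]
ee_rot: [0.998, -0.071, 0.001, 0.0]
ft_force: [0.8, 0.1, 0.4]
grip_width: 0.501
t 2.225 jig [ -93.4 -148.3] z 52.8 yaw rel -0.04 tilt [ 0.001 -0.    -1.   ] F [0.8  0.11 0.42] g 0.5 q [ 0.58  0.24 -0.62  2.02  0.18  0.93 -1.85]
units [ 0.084 -0.133  0.894] turn -0.006
```

View pics/side1.png

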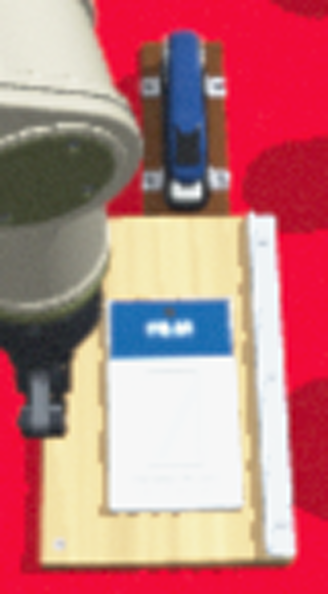

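View pics/top1.png

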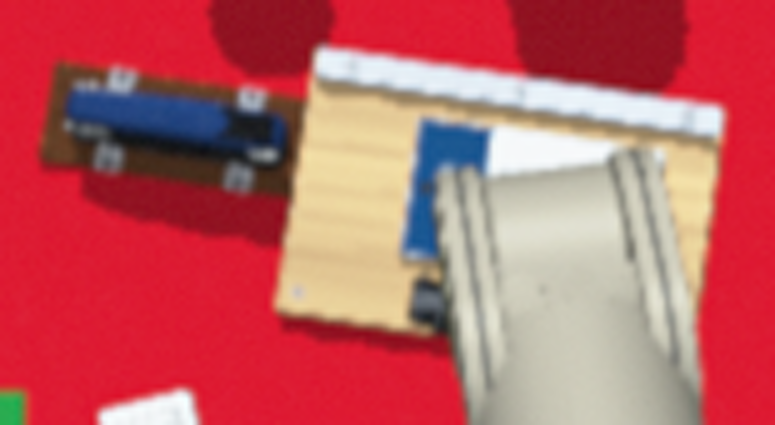

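```bash
python3 -m pendant '[[0.08,-0.13,0.4,0,0.5],[0.08,-0.13,0.7,0,0.5],[0.08,-0.13,0.85,0,0.5],[0.08,-0.13,0.85,0,0.5]]'; python3 -c "
from plan import *
show();to(-.055,-.143,.017,0)"
```

```text
clock: 2.82
position: [0.4709, -0.0433, 0.0167]
ee_rot: [0.998, -0.07, -0.001, -0.0]
ft_force: [0.1, 0.2, -0.3]
grip_width: 0.5
t 2.825 jig [ -91.5 -142.8] z 16.7 yaw rel -0.0 tilt [-0.001  0.    -1.   ] F [ 0.07  0.17 -0.31] g 0.5 q [ 0.55  0.31 -0.61  2.04  0.23  0.86 -1.9 ]
units [ 0.913  0.004 -0.009] turn -0.001
```

```bash
python3 -m pendant '[[0.2,0,0,0,0.5],[0.4,0,0,0,0.5],[0.55,0,0,0,0.5],[0.68,0,0,0,0.5],[0.78,0,0,0,0.5]]'; python3 -m pendant '[[0.03,0,0,0,0.5],[0.06,0,0,0,0.5],[0.06,0,0,0,0.5]]'
python3 - <<'E'
from plan import *
show()
p,d=camera("side"); s=(slice(140,285),slice(285,365))
cv2.imwrite(f"pics/side2.png",cv2.resize(p[s],None,fx=4.1,fy=4.1,interpolation=cv2.INTER_CUBIC)[:,:,::-1])
E
```

```text
clock: 3.45
position: [0.5025, -0.0478, 0.0173]
ee_rot: [0.998, -0.07, -0.0, 0.0]
ft_force: [-0.3, 0.4, -0.2]
grip_width: 0.502
clock: 3.82
position: [0.5047, -0.0482, 0.0173]
ee_rot: [0.998, -0.07, 0.0, 0.0]
ft_force: [-0.4, -0.3, 0.3]
grip_width: 0.5
t 3.825 jig [ -57.4 -142.9] z 17.3 yaw rel -0.02 tilt [ 0. -0. -1.] F [-0.43 -0.25  0.35] g 0.5 q [ 0.52  0.38 -0.59  1.96  0.27  0.89 -1.91]
```

View pics/side2.png

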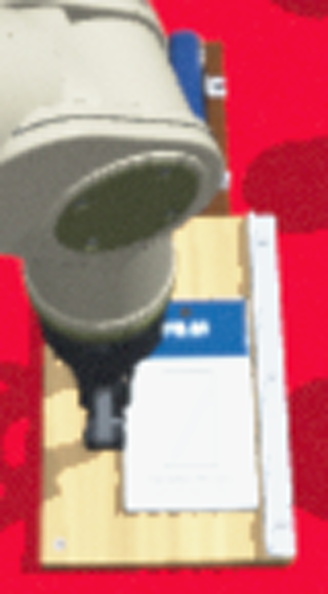

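```bash
for i in 1 2 3; do :; done; python3 -m pendant '[[0.03,0,0,0,0.5],[0.06,0,0,0,0.5],[0.06,0,0,0,0.5]]'; python3 -m pendant '[[0.03,0,0,0,0.5],[0.05,0,0,0,0.5],[0.05,0,0,0,0.5]]'
python3 - <<'E'
from plan import *
show()
E
```

```text
clock: 4.25
position: [0.5072, -0.0485, 0.0173]
ee_rot: [0.998, -0.07, 0.0, 0.0]
ft_force: [-0.3, -0.5, -0.5]
grip_width: 0.502
clock: 4.62
position: [0.5088, -0.0487, 0.0172]
ee_rot: [0.998, -0.07, -0.0, 0.0]
ft_force: [-1.8, 0.3, 0.7]
grip_width: 0.502
t 4.625 jig [ -53.2 -142.8] z 17.2 yaw rel -0.01 tilt [-0. -0. -1.] F [-1.84  0.27  0.65] g 0.5 q [ 0.52  0.39 -0.58  1.94  0.27  0.89 -1.92]
```

```bash
python3 -m pendant '[[0.03,0,0,0,0.5],[0.03,0,0,0,0.5]]'
python3 - <<'E'
from plan import *
show()
E
python3 -m pendant '[[-0.3,0,0,0,0.5],[-0.6,0,-0.5,0,0.5],[-0.6,0,-1.5,0,0.5],[-0.6,0,-2.0,0,0.5],[-0.6,0,-2.0,0,0.5]]'
python3 - <<'E'
from plan import *
show(); to(0,-.26,.1,90)
E
```

```text
clock: 4.88
position: [0.509, -0.0487, 0.017]
ee_rot: [0.998, -0.07, -0.001, 0.0]
ft_force: [-6.4, 1.4, 4.6]
grip_width: 0.5
t 4.875 jig [ -53.  -142.9] z 17.0 yaw rel -0.01 tilt [-0.003 -0.    -1.   ] F [-6.44  1.43  4.65] g 0.5 q [ 0.52  0.39 -0.58  1.94  0.27  0.89 -1.92]
clock: 5.5
position: [0.4873, -0.0458, 0.0988]
ee_rot: [0.998, -0.07, 0.002, 0.001]
ft_force: [0.3, 0.2, -0.3]
grip_width: 0.504
t 5.5 jig [ -75. -143.] z 98.8 yaw rel -0.03 tilt [ 0.004 -0.001 -1.   ] F [ 0.27  0.16 -0.33] g 0.5 q [ 0.58  0.21 -0.64  1.94  0.15  1.03 -1.83]
units [ 1.875  2.924 -0.021] turn -15.004
```

```bash
python3 -m pendant '[[0.3,0.5,0,-1.6,0.5],[0.7,1.0,0,-3.2,0.5],[1.1,1.6,0,-4.8,0.5],[1.5,2.2,0,-6.4,0.5],[1.9,2.7,0,-8,0.5]]'>/dev/null;  python3 -m pendant '[[0,0,0,-1.6,0.5],[0,0,0,-3.2,0.5],[0,0,0,-4.8,0.5],[0,0,0,-6.4,0.5],[0,0,0,-7,0.5]]'>/dev/null; python3 -m pendant '[[0,0,0,0,0.5]]'
python3 - <<'E'
from plan import *
show(); to(0,-.245,.017,90)
for n in("top","side"):
    p,d=camera(n); s=(slice(160,245),slice(230,385)) if n=='top' else (slice(140,285),slice(285,365))
    cv2.imwrite(f"pics/{n}3.png",cv2.resize(p[s],None,fx=5 if n=='top' else 4.1,fy=5 if n=='top' else 4.1,interpolation=cv2.INTER_CUBIC)[:,:,::-1])
E
```

```text
clock: 6.88
position: [0.5459, -0.163, 0.0963]
ee_rot: [0.755, 0.655, -0.0, -0.001]
ft_force: [0.5, 0.7, -0.5]
grip_width: 0.501
t 6.875 jig [  -0.5 -250.8] z 96.3 yaw rel 89.96 tilt [-0.001  0.001 -1.   ] F [ 0.48  0.67 -0.54] g 0.5 q [ 0.86  0.44 -0.79  1.73  0.35  1.11 -0.18]
units [0.145 0.013 1.982] turn -0.007
```

View pics/side3.png

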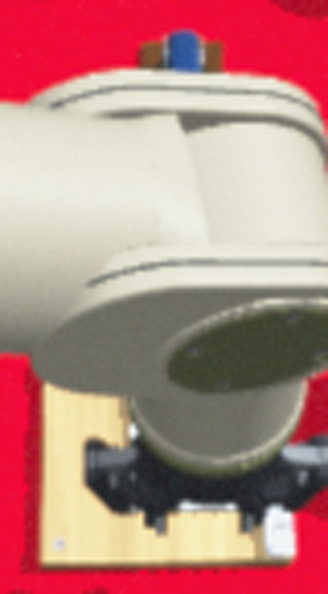

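View pics/top3.png

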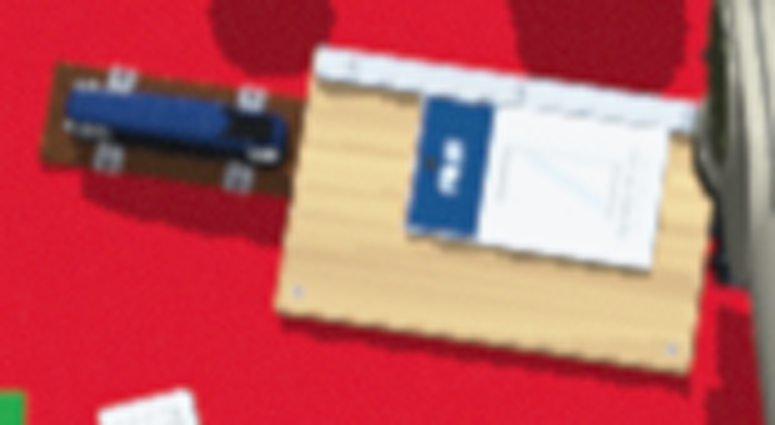

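```bash
python3 -m pendant '[[0.145,-0.1,0.5,0,0.6],[0.145,-0.1,1.0,0,0.6],[0.145,-0.1,1.5,0,0.6],[0.145,-0.1,1.8,0,0.6],[0.145,-0.1,1.8,0,0.6]]';python3 -m pendant '[[0,0,0.08,0,0.6],[0,0,0.14,0,0.6],[0,0,0.14,0,0.6]]'
python3 - <<'E'
from plan import *
show(); to(-.004,-.150,.018,90)
E
```

```text
clock: 7.6
position: [0.5428, -0.1567, 0.0243]
ee_rot: [0.755, 0.656, -0.0, -0.001]
ft_force: [0.0, 0.2, 0.6]
grip_width: 0.401
clock: 7.98
position: [0.5435, -0.1569, 0.0199]
ee_rot: [0.755, 0.656, 0.0, 0.0]
ft_force: [-0.5, 0.2, -0.8]
grip_width: 0.398
t 7.975 jig [  -3.8 -245.1] z 19.9 yaw rel 89.98 tilt [ 0. -0. -1.] F [-0.51  0.19 -0.75] g 0.4 q [ 0.81  0.53 -0.74  1.8   0.43  0.98 -0.25]
units [ 2.378 -0.007  0.046] turn -0.003
```

```bash
python3 -m pendant '[[0.1,0,0.05,0,0.6],[0.3,0,0.05,0,0.6],[0.5,0,0.05,0,0.6],[0.7,0,0.05,0,0.6],[0.9,0,0.05,0,0.6]]';python3 -m pendant '[[0.2,0,0,0,0.6],[0.4,0,0,0,0.6],[0.6,0,0,0,0.6],[0.8,0,0,0,0.6],[1.0,0,0,0,0.6]]';python3 -m pendant '[[0.15,0,0,0,0.6],[0.3,0,0,0,0.6],[0.4,0,0,0,0.6],[0.45,0,0,0,0.6],[0.45,0,0,0,0.6]]'
python3 - <<'E'
from plan import *
show(); to(-.004,-.1305,.018,90)
for n in("top","side"):
    p,d=camera(n); s=(slice(160,245),slice(230,385)) if n=='top' else (slice(140,285),slice(285,365))
    cv2.imwrite(f"pics/{n}4.png",cv2.resize(p[s],None,fx=5 if n=='top' else 4.1,fy=5 if n=='top' else 4.1,interpolation=cv2.INTER_CUBIC)[:,:,::-1])
E
```

```text
clock: 8.6
position: [0.5485, -0.1205, 0.0178]
ee_rot: [0.755, 0.656, 0.0, 0.0]
ft_force: [0.3, 0.1, 0.1]
grip_width: 0.399
clock: 9.22
position: [0.5541, -0.0811, 0.0177]
ee_rot: [0.755, 0.656, -0.0, 0.0]
ft_force: [0.9, -0.7, 0.7]
grip_width: 0.403
clock: 9.85
position: [0.5565, -0.0637, 0.0177]
ee_rot: [0.755, 0.656, -0.0, -0.0]
ft_force: [-0.5, -0.2, -0.2]
grip_width: 0.4
t 9.85 jig [  -3.8 -151. ] z 17.7 yaw rel 89.99 tilt [-0.  0. -1.] F [-0.54 -0.19 -0.16] g 0.4 q [ 0.66  0.53 -0.77  1.81  0.44  0.97 -0.43]
units [ 0.513 -0.004 -0.009] turn -0.002
```

View pics/side4.png

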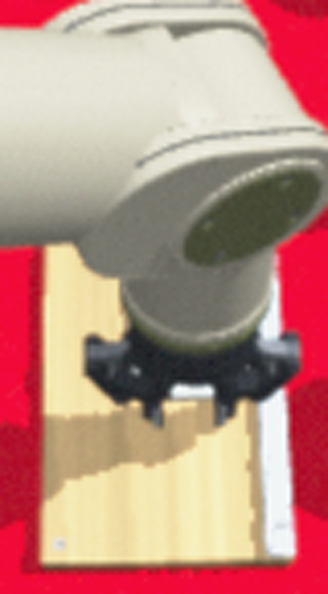

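View pics/top4.png

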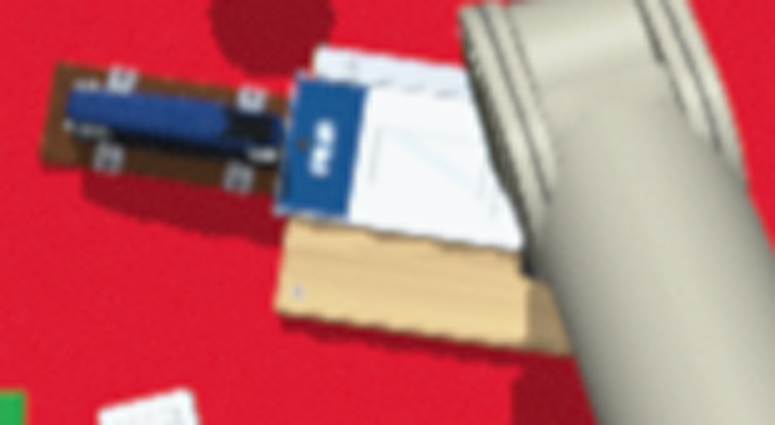

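```bash
python3 - <<'E'
from plan import *
from fit import top
for q in((298,73),(275,213)): print((wj(at_z('top',*top(*q),.023))*1e3).round(1))
for q,z in(((278,308),.015),((318,47),.025)): print((wj(at_z('top',*top(*q),z))*1e3).round(1))
E
python3 -m pendant '[[0.15,0,0,0,0.6],[0.3,0,0,0,0.6],[0.4,0,0,0,0.6],[0.42,0,0,0,0.6],[0.42,0,0,0,0.6]]'
python3 - <<'E'
from plan import *
show()
p,d=camera('top'); s=(slice(160,245),slice(230,385))
cv2.imwrite("pics/top5.png",cv2.resize(p[s],None,fx=5,fy=5,interpolation=cv2.INTER_CUBIC)[:,:,::-1])
E
```

```text
[42.7  9.2]
[-43.4   9.6]
[-98.9  -0.5]
[59.9 -0.4]
clock: 10.58
position: [0.559, -0.0471, 0.0177]
ee_rot: [0.755, 0.656, -0.0, 0.0]
ft_force: [0.7, 0.4, 0.0]
grip_width: 0.402
t 10.575 jig [  -3.8 -134.3] z 17.7 yaw rel 89.99 tilt [ 0. -0. -1.] F [0.65 0.45 0.04] g 0.4 q [ 0.63  0.54 -0.77  1.81  0.44  0.98 -0.46]
```

View pics/top5.png

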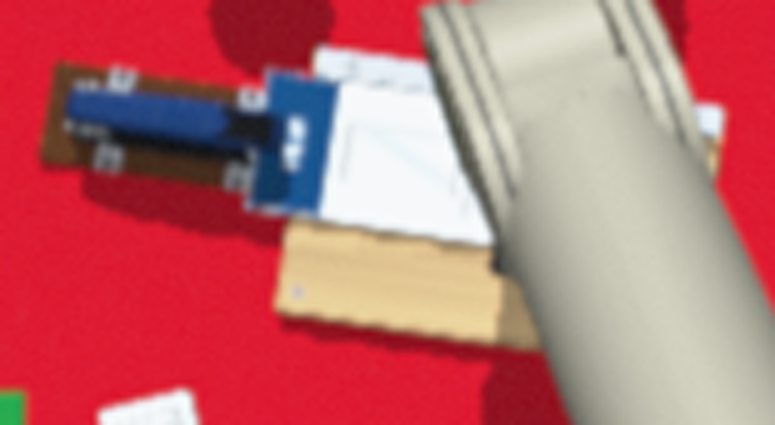

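```bash
python3 -m pendant '[[0.05,0,0,0,0.6],[0.095,0,0,0,0.6],[0.095,0,0,0,0.6]]'; python3 -c "
from plan import *
show()"; python3 -m pendant '[[-0.2,0,0,0,0.6],[-0.5,0,-0.3,0,0.8],[-0.5,0,-1.3,0,1],[-0.5,0,-2.4,0,1],[-0.5,0,-2.4,0,1]]';  python3 - <<'E'
from plan import *
show(); to(0,.035,.10,90)
for n in("top","side"):
    p,d=camera(n); s=(slice(160,245),slice(230,385)) if n=='top' else (slice(140,285),slice(285,365))
    cv2.imwrite(f"pics/{n}6.png",cv2.resize(p[s],None,fx=5 if n=='top' else 4.1,fy=5 if n=='top' else 4.1,interpolation=cv2.INTER_CUBIC)[:,:,::-1])
E
```

```text
clock: 11.0
position: [0.5595, -0.0432, 0.0177]
ee_rot: [0.755, 0.656, 0.0, 0.0]
ft_force: [0.0, -0.0, 0.8]
grip_width: 0.397
t 11.0 jig [  -3.8 -130.3] z 17.7 yaw rel 90.0 tilt [ 0.  0. -1.] F [ 0.04 -0.01  0.76] g 0.4 q [ 0.62  0.54 -0.77  1.81  0.44  0.98 -0.47]
clock: 11.62
position: [0.5588, -0.0642, 0.1178]
ee_rot: [0.755, 0.655, 0.002, 0.003]
ft_force: [-0.2, 0.2, -0.6]
grip_width: -0.001
t 11.625 jig [  -1.6 -151.2] z 117.8 yaw rel 89.93 tilt [ 0.006 -0.002 -1.   ] F [-0.25  0.2  -0.62] g -0.0 q [ 0.72  0.41 -0.84  1.74  0.33  1.14 -0.35]
units [4.656 0.031 0.442] turn -0.012
```

View pics/side6.png

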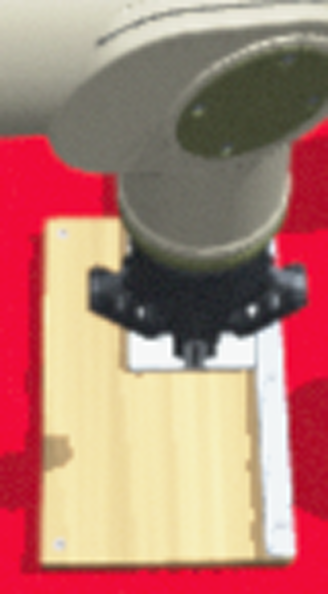

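View pics/top6.png

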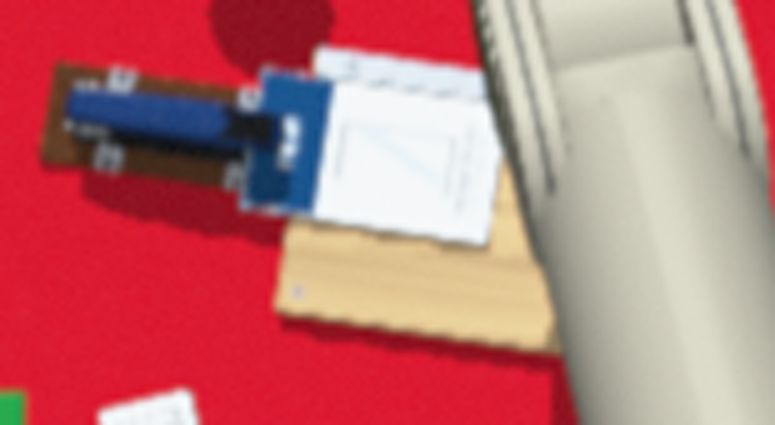

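Run:
```python
from plan import *
from fit import top,side
for q in((262,68),(240,209),(488,244)): print((wj(at_z('top',*top(*q),.023))*1e3).round(1))
for q in((126,369),(254,369)): print((wj(at_z('side',*side(*q),.023))*1e3).round(1))
```

```text
[42.5 31.2]
[-44.1  30.7]
[ -42.9 -119.1]
[ -45.8 -120. ]
[  39.5 -121.5]
```

```bash
python3 -m pendant '[[0.8,0.03,0,0,1],[1.8,0.03,0,0,1],[2.8,0.03,0,0,1],[3.8,0.03,0.2,0,1],[4.6,0.03,0.4,0,1]]' >/dev/null; python3 -m pendant '[[0,0,0,0,1],[0,0,0,0,1]]'
python3 - <<'E'
from plan import *
show(); to(0,.035,.067,90)
for n in("top","side"):
    p,d=camera(n); s=(slice(160,245),slice(230,385)) if n=='top' else (slice(140,285),slice(285,365))
    cv2.imwrite(f"pics/{n}7.png",cv2.resize(p[s],None,fx=5 if n=='top' else 4.1,fy=5 if n=='top' else 4.1,interpolation=cv2.INTER_CUBIC)[:,:,::-1])
E
```

```text
clock: 12.6
position: [0.5833, 0.1177, 0.0969]
ee_rot: [0.755, 0.655, -0.001, -0.0]
ft_force: [0.3, -0.7, -0.7]
grip_width: -0.0
t 12.6 jig [-2.7 32.3] z 96.9 yaw rel 89.95 tilt [-0.001 -0.001 -1.   ] F [ 0.27 -0.74 -0.74] g -0.0 q [ 0.38  0.52 -0.84  1.66  0.42  1.15 -0.71]
units [0.068 0.069 0.748] turn -0.008
```

View pics/side7.png

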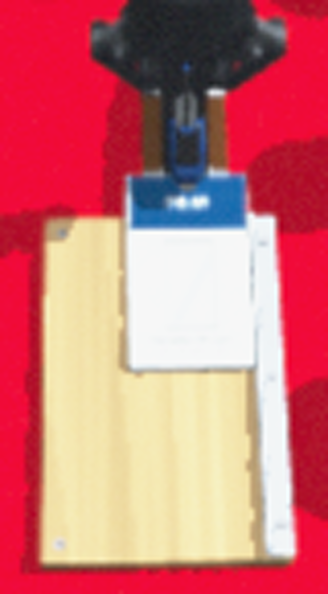

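```bash
python3 -m pendant '[[0.07,0.07,0.3,0,1],[0.07,0.07,0.55,0,1],[0.07,0.07,0.7,0,1],[0.07,0.07,0.75,0,1]]'; python3 -m pendant '[[0,0,0.05,0,1],[0,0,0.1,0,1],[0,0,0.1,0,1]]'; python3 -c "
from plan import *
show()"
```

```text
clock: 13.2
position: [0.5865, 0.1211, 0.067]
ee_rot: [0.755, 0.656, -0.0, -0.0]
ft_force: [-0.0, 0.0, 0.1]
grip_width: 0.001
clock: 13.58
position: [0.5868, 0.1212, 0.0637]
ee_rot: [0.755, 0.656, 0.0, 0.0]
ft_force: [1.1, -0.9, -0.1]
grip_width: -0.001
t 13.575 jig [ 0.3 36.3] z 63.7 yaw rel 89.98 tilt [ 0. -0. -1.] F [ 1.15 -0.92 -0.11] g -0.0 q [ 0.36  0.56 -0.82  1.68  0.45  1.1  -0.74]
```

```bash
python3 -m pendant '[[0,0,0.05,0,1],[0,0,0.1,0,1],[0,0,0.1,0,1]]'; python3 -m pendant '[[0,0,0.05,0,1],[0,0,0.05,0,1]]';python3 -m pendant '[[0,0,0.03,0,1],[0,0,0.03,0,1]]'
```

```text
clock: 13.95
position: [0.5869, 0.1211, 0.0597]
ee_rot: [0.755, 0.656, -0.0, 0.0]
ft_force: [0.5, -0.3, 0.8]
grip_width: 0.002
clock: 14.2
position: [0.5869, 0.1209, 0.0577]
ee_rot: [0.755, 0.656, -0.0, 0.0]
ft_force: [-0.5, -1.9, 2.4]
grip_width: 0.001
clock: 14.45
position: [0.5869, 0.1209, 0.0565]
ee_rot: [0.755, 0.656, -0.0, 0.0]
ft_force: [-0.2, -2.5, 3.3]
grip_width: -0.0
```

```bash
python3 -m pendant '[[0,0,0.03,0,1],[0,0,0.03,0,1]]'; python3 -m pendant '[[0,0,0.03,0,1],[0,0,0.03,0,1]]'
```

```text
clock: 14.7
position: [0.5869, 0.1211, 0.0553]
ee_rot: [0.755, 0.656, 0.0, 0.0]
ft_force: [0.9, -3.5, 4.4]
grip_width: 0.001
clock: 14.95
position: [0.5869, 0.121, 0.0541]
ee_rot: [0.755, 0.656, -0.0, 0.0]
ft_force: [0.6, -3.1, 3.6]
grip_width: 0.005
```

```bash
python3 -m pendant '[[0,0,0.03,0,1],[0,0,0.03,0,1]]'; python3 -m pendant '[[0,0,0.03,0,1],[0,0,0.03,0,1]]'; python3 -c "
from plan import *
show()"
```

```text
clock: 15.2
position: [0.5869, 0.121, 0.0529]
ee_rot: [0.755, 0.656, -0.0, 0.0]
ft_force: [0.1, -4.0, 4.3]
grip_width: -0.001
clock: 15.45
position: [0.587, 0.121, 0.0521]
ee_rot: [0.755, 0.656, -0.0, 0.0]
ft_force: [-2.3, -5.3, 7.8]
grip_width: 0.004
t 15.45 jig [ 0.4 36.1] z 52.1 yaw rel 89.97 tilt [ 0.    -0.001 -1.   ] F [-2.32 -5.33  7.78] g 0.0 q [ 0.35  0.58 -0.81  1.68  0.47  1.08 -0.75]
```

```bash
python3 -m pendant '[[0,0,0.02,0,1],[0,0,0.02,0,1]]'; python3 -c "
from plan import *
show()"
```

```text
clock: 15.7
position: [0.587, 0.121, 0.0519]
ee_rot: [0.755, 0.656, -0.0, 0.0]
ft_force: [-3.6, -6.1, 14.0]
grip_width: -0.003
t 15.7 jig [ 0.5 36.1] z 51.9 yaw rel 89.97 tilt [ 0.    -0.001 -1.   ] F [-3.6  -6.09 14.04] g -0.0 q [ 0.35  0.58 -0.81  1.68  0.47  1.08 -0.75]
```

```bash
python3 -m pendant '[[0,0,0,0,1],[0,0,0,0,1],[0,0,0,0,1],[0,0,0,0,1],[0,0,0,0,1]]'
python3 - <<'E'
from plan import *
show()
p,d=camera("side"); s=(slice(140,285),slice(285,365))
cv2.imwrite("pics/side8.png",cv2.resize(p[s],None,fx=4.1,fy=4.1,interpolation=cv2.INTER_CUBIC)[:,:,::-1])
E
```

```text
clock: 16.32
position: [0.587, 0.1209, 0.0519]
ee_rot: [0.755, 0.656, -0.0, 0.001]
ft_force: [-4.0, -6.6, 14.8]
grip_width: -0.001
t 16.325 jig [ 0.5 36. ] z 51.9 yaw rel 89.97 tilt [ 0.001 -0.001 -1.   ] F [-4.04 -6.61 14.85] g -0.0 q [ 0.35  0.58 -0.81  1.68  0.47  1.08 -0.75]
```

View pics/side8.png

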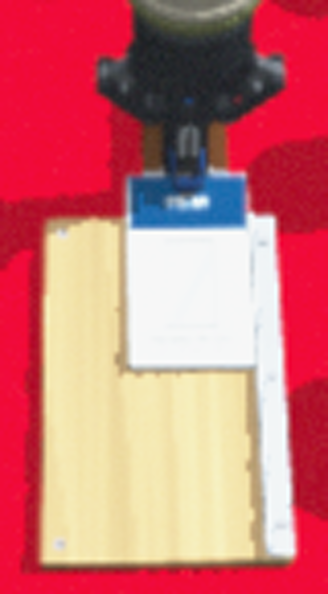

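Clamped at about 14 N for more than 0.6 s, and the pack has not moved (rear edge still at crop row ~368). I'll release and retreat now.

```bash
python3 -m pendant '[[0,0,-0.15,0,1],[0,0,-0.4,0,1],[0,0,-0.8,0,1],[0,0,-1.5,0,1],[0,0,-2.5,0,1]]' >/dev/null; python3 -m pendant '[[-0.4,-0.7,-1,0,1],[-0.8,-1.8,-1.5,0,1],[-1,-3,-1.5,0,1],[-1,-4.2,-1.5,0,1],[-1,-4.2,-1.5,0,1]]'
python3 - <<'E'
from plan import *
show()
for n in("top","side"):
    p,d=camera(n); s=(slice(160,245),slice(230,385)) if n=='top' else (slice(140,285),slice(285,365))
    cv2.imwrite(f"pics/{n}9.png",cv2.resize(p[s],None,fx=5 if n=='top' else 4.1,fy=5 if n=='top' else 4.1,interpolation=cv2.INTER_CUBIC)[:,:,::-1]); cv2.imwrite(f"pics/{n}9f.png",p[:,:,::-1])
E
```

```text
clock: 17.62
position: [0.4127, 0.1057, 0.2118]
ee_rot: [0.755, 0.656, -0.001, 0.003]
ft_force: [-0.4, -0.0, -0.3]
grip_width: -0.002
t 17.625 jig [-170.    -3.4] z 211.8 yaw rel 90.08 tilt [ 0.003 -0.006 -1.   ] F [-0.42 -0.04 -0.34] g -0.0 q [ 0.71 -0.09 -1.    1.94 -0.07  1.25 -0.4 ]
```

View pics/side9.png

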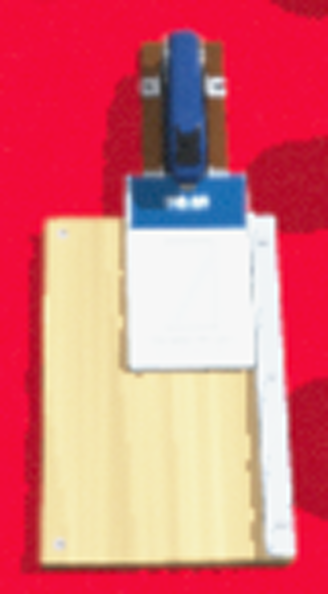

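View pics/top9f.png

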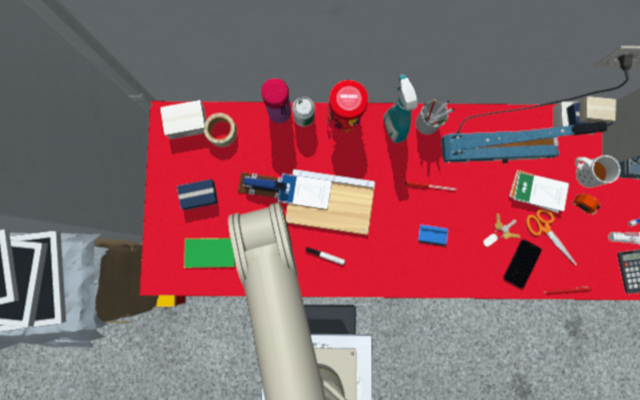

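View pics/top9.png

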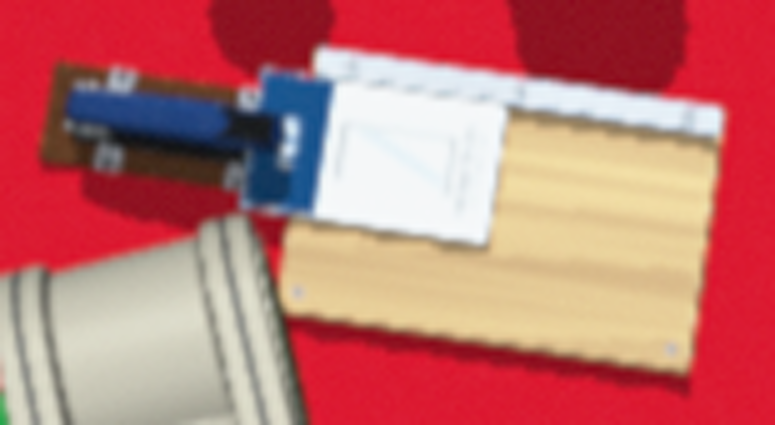

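```bash
python3 -m pendant '[[0,0,0,0,1],[0,0,0,0,1]]'
python3 - <<'E'
from plan import *
from fit import top
for q in((262,68),(506,103),(488,244),(240,209)): print((wj(at_z('top',*top(*q),.023))*1e3).round(1))
p,d=camera('side'); C=cloud('side',d); C0=cloud('side',np.load('side0.npz')['d'])
u,v=proj('side',[*jw(0,.045),.065]).round().astype(int); print(u,v,C[v-2:v+3,u,2].round(3),C0[v-2:v+3,u,2].round(3))
from workcell import hand_in; print(hand_in())
E
```

```text
clock: 17.98
position: [0.4152, 0.1055, 0.2107]
ee_rot: [0.755, 0.656, 0.0, -0.001]
ft_force: [0.6, -0.6, 0.5]
grip_width: -0.0
[42.5 31.2]
[  43.2 -117.4]
[ -42.9 -119.1]
[-44.1  30.7]
331 170 [0.06  0.06  0.061 0.062 0.061] [0.06  0.059 0.061 0.058 0.06 ]
the job is handed in; nothing more can be done
None
```

I pushed the film pack against the fence and then along it into the stapler's mouth. I then pressed the stapler's arm down and let it spring back, and handed in at about 18 s of the 58 s allowed.

- **Pushing:** I pushed the long side with both half-closed fingers until the force rose to about 6 N against the fence. I then pushed the rear end along the fence and did not grip or lift the pack.
- **Pressing:** The wrist read about 14 N, held for at least 0.6 s. The tool bottomed out at 52 mm instead of the expected 56 mm. The sharp rise from about 4 N to 14 N there showed the arm had clamped firmly.
- **Last checks:** In the top view the overhang is about 31 mm, the pack is centred on the stapler line to within 1 mm, and it is square to the fence. The arm's top was back at its starting height (about 61 mm, against 60 mm before). The marker, squeegee, screwdriver and charger box look unmoved in the top view. The robot is clear of everything.
- **One disagreement:** In the side camera, the pack seemed about 3 mm farther from the fence than in the top view. I took this as calibration offset because the contact force showed the pack seated. Even at 3 mm it would be within the 5 mm allowed.

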